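# Mallet from the chest with the blind lock

### The job

Get the wooden mallet out of the tool chest and lay it flat in the empty wide bay of the tool tray. The chest's sliding lid may or may not be locked by the steel turn knob: nothing shows it, so try the lid, and if it will not slide, push it shut, turn the knob well away from where it stands and try again. Set the mallet down rather than dropping it, and leave the gouge, the glue bottle and the carving where they are.

Things in the scene. Friction and masses are not known exactly. Their poses are not given: they have to be found in the camera images.
- chest: Fixed wooden tool chest, 200 (x) by 310 (y) mm, 105 high; origin at the centre of its underside. Inner floor 12 mm up; inside x -90 to 90, y -75 to 145 mm. A fixed deck (top 105 up) over y -155 to -80 carries the knob; the sliding lid (top 106 up) covers the rest. Guide strips 7 mm wide along both long sides stand 111 high.
- lid (a joint): Travel of the lid along the chest's +y, m: 0 shut, 0.2 fully open. It opens the chest from y = -80 mm up to y = -80 mm + travel; at 0.19 or more the mallet lifts straight out. It slides with about 2 to 4 N and stays where it is left. Locked, it stops hard after 3 to 6 mm; push it shut again before turning the knob, or it may jam the cam.
- lid_pull (a point): Grip point of the lid's pull, a dark wooden bar on the lid 90 mm long (along the chest's x), 16 mm thick (along the chest's y), 40 mm high; the point is at its middle, 26 mm above the lid and 14 mm under the bar's top. Moves with the lid.
- knob (a joint): Knob angle, rad, -1.7 to 1.7, counter-clockwise from above positive; 0 = bar along the chest's x. Starts within 0.5 of 0; turns with about 0.1 Nm, stays where left. A hidden cam under the deck, set at an unknown angle, holds the lid over about 1.0 rad of the travel and frees it elsewhere: if the lid is held, a turn of 1.1 to 1.2 rad either way frees it; if it slides, no turn is needed.
- knob_grip (a point): Grip point of the turn knob on its axis: steel bar 70 mm long, 16 mm thick, 26 mm high, its top 13 mm above this point, its underside 13 mm below (27 mm above the deck). Its axis stands at x = 0, y = -115 mm of the chest.
- mallet_head (a point): Centre of the mallet's head, 26 mm above what it lies on. Mallet 170 mm long, 0.3 kg: eight-sided pale wooden head 85 long, 52 across flats (grip across it), round dark handle 85 long, 22 to 28 thick. Lies in the chest along the chest's y, handle to +y. The point's x axis points from head to handle; centre of mass about 13 mm from here towards the handle.
- mallet_mid (a point): Middle of the mallet's length on its axis, where the head meets the handle, 42.5 mm from mallet_head; same axes.
- tray: Fixed low wooden tool tray 250 mm (its x) by 216 mm (its y); walls 6 mm thick and 30 mm high, floor 6 mm up; origin at the centre of its underside. A wall along its x parts it into a wide empty bay (+y side) and a narrow bay (-y side) that holds a gouge.
- wide_bay (a point): Centre of the wide bay's floor, 6 mm up; the bay is 238 mm (x) by 136 mm (y) inside, with the tray's axes. The mallet, laid along x either way round, fits with room for the fingers.
- gouge: Bystander: loose gouge about 210 mm long with a dark handle 24 mm thick, lying in the narrow bay; origin on its underside near its middle.
- glue: Bystander: loose white bottle, 60 mm across, about 150 mm high, standing; origin under its centre.
- carving: Bystander: half-carved wooden head on a block, 110 by 130 mm, 160 mm high, standing; origin under its centre.

How it is judged:
By the outcome, as a careful person would: the job done as asked, in the order asked, and still so for the second after the job is handed in, with the robot touching nothing.
It also fails if it takes over 72 s, if anything falls off the work surface, if the arm or the gripper's body presses on something with over 40 N, if the wrist force passes 120 N, or if a joint passes its speed limit or range.

### The arm

A 6-joint arm with a two-finger parallel gripper is mounted at the origin on the work surface. World frame = base frame: x ahead of the robot, y to its left, z up, the work surface at z = 0. Lengths are in m, angles in rad, forces in N, time in s.
With the tool pointing down it reaches from about 0.25 to 0.725 m from the base axis. Payload 9.7 kg.
Tool frame: the origin (TCP) lies at the centre of the arm's flange, where the gripper is bolted on; the fingertips stand 173 mm ahead of it and the grasp point (between the pads) lies 155 mm ahead of it; z points along the fingers, y is the direction in which the jaws open and shut (so a half turn about z gives the same grasp; the last joint's range is limited). The gripper opens to 85 mm and grips with 20 to 120 N. Pads are 22 mm wide; open, the fingers measure 114 mm over their backs; the gripper's body (76 mm by 85 mm) begins 54 mm behind the grasp point. The pads swing forward as they close: fully open they stand 13 mm farther back than shut.
Start: joints at [-1.216, 0.087, 0.176, 1.66, 0, 1.571], TCP at [0.191, -0.516, 0.405] pointing down, gripper open.
Joint ranges: [-3.13, 3.13], [-0.85, 1.81], [-1.15, 1.24], [-2.2, 2.28], [-1.44, 1.52], [-3.14, 3.14]. Speed limits (rad/s): [2.22, 2.22, 2.57, 3.14, 3.14, 3.14].

### API

Orientations are given as a unit quaternion [x, y, z, w].
In Python, from workcell import * gives the robot as it stands.
- The arm moves only by the tool drive_tool, never from a script. Its argument "rows" is a list that holds one entry, the list of rows, each a list of 7 numbers: the turn, a rotation vector about the world's x, y, z in degrees, then the shift along the world's x, y, z in m, then the opening, from 0 (shut) to 1 (fully open). A call has 1 to 20 rows; each row is the pose to reach, as a shift and turn from the pose measured when the call began; what a row does not reach only later rows make up. A row lasts 1/12 s, in which the tool goes at most 41.7 mm and 7.16 degrees, less where a joint would pass 70% of its speed; a pose out of reach is approached as far as the arm can. A call with a gripper value outside its range is refused whole. The fingers move at their own pace and stop on an object; "squeeze" is the grip in N (left out, the last holds). Time passes only in rows, so rows that repeat a pose let the fingers close. It gives the time, the measured TCP pose, the force and the opening at its end, in the units of the state.
- read_state(): the state, without advancing time (a new reading comes with each control period).
- camera(name): name is "side" or "top" or "wrist"; returns a dict with "pixels" (480x640x3 uint8, blue, green, red), "depth" (480x640 float32, m along the optical axis (not along the pixel's ray), 0 where there is no reading), "camera_matrix" (3x3 intrinsics, pixels), "origin" and "rotation" of the camera in the world. Camera axes: x right, y down, z forward; pixel columns grow to the right and rows downward; lengths in m; the calibration is good to about 2 mm. A picture is of the moment at which its call begins.
- job_done(): hands the job in, once; it reports no verdict.
The state is a dict: "clock": time; "qpos": joint angles; "joint_vel": joint speeds; "tau": joint torques, N m; "tcp_pos": TCP position; "orientation": TCP orientation; "ft_force": force on the tool from outside, world axes, zero at the start; "moment": the same for the moment, N m; "grip_width": finger opening in m.
Only numpy, scipy, OpenCV 4.12 (cv2) and the standard library are available. Lean on these libraries where they do the work, as an engineer would, in place of code of your own. Each camera call takes 0.05 s, during which the arm holds its last target.

## Working session

There is one attempt and no reset: what is moved stays moved. The work goes in short steps, Python scripts to look and compute and a tool call to move; the robot and the scene stay as the last step left them, time stands still between calls to the robot, and variables do not carry over. Pictures are saved under pics/ and viewed, and the job is handed in when it is done.

Besides the shell and the picture viewer there is one more tool, called after ">>>" as a command line: name --argument value ..., lists and objects as JSON in quotes. drive_tool: Moves the arm, as the interface text tells. Its arguments: {"type":"object","properties":{"rows":{"type":"array"},"squeeze":{"type":"number"}},"required":["rows"]}

```bash
ls; mkdir -p pics; cat > h.py <<'E'
from workcell import *
import numpy as np, cv2
def snap(n,f):
    c=camera(n); cv2.imwrite(f'pics/{f}.png',c['pixels']); np.savez(f'pics/{f}.npz',**{k:np.array(v) for k,v in c.items()}); return c
def load(f): return dict(np.load(f'pics/{f}.npz'))
def px(c,u,v,z=None):
    K=c['camera_matrix'];R=np.array(c['rotation']);o=np.array(c['origin'])
    r=np.array([(u-K[0,2])/K[0,0],(v-K[1,2])/K[1,1],1])
    if z is None:
        d=c['depth'][int(v),int(u)]; return o+R@(r*d)
    w=R@r; return o+w*(z-o[2])/w[2]
E
python3 - <<'E'
from h import *
print(read_state())
for n in ['top','side']:
    c=snap(n,n+'0'); print(n,c['origin'],c['rotation'],c['camera_matrix'])
E
```

```text
pics
{'clock': 0.0, 'qpos': array([-1.21600565e+00,  8.74931770e-02,  1.75114867e-01,  1.65978932e+00,
       -1.15867305e-05,  1.57081373e+00]), 'joint_vel': array([ 1.02545204e-03,  7.63911077e-04, -3.51117491e-04,  2.15172450e-04,
        7.50486339e-05,  2.56761647e-04]), 'tau': array([-4.07360101e-03, -5.20383704e+01,  4.64808440e+01,  1.58154778e-02,
       -1.40964717e-04,  2.23879351e-05]), 'tcp_pos': array([ 0.19106856, -0.51575419,  0.40395482]), 'orientation': array([ 9.84307970e-01,  1.76457786e-01, -1.26702890e-04, -6.73868665e-04]), 'ft_force': array([-0.77641761, -0.05135946, -0.27117391]), 'moment': array([ 0.03022759, -0.03306262,  0.02175168]), 'grip_width': 0.08555508435236579}
top [ 0.42521217 -0.11820169  0.96737144] [ 0.73513254 -0.66855734  0.07667971 -0.08204541] [[501.77823142   0.         324.82625133]
 [  0.         501.77823142 241.62462874]
 [  0.           0.           1.        ]]
side [0.29500921 0.49059022 0.84462484] [-0.23289569  0.90167298 -0.35373204  0.08728734] [[582.11342558   0.         317.67793559]
 [  0.         582.11342558 240.48845046]
 [  0.           0.           1.        ]]
```

```bash
sed -i "s/R=np.array(c\['rotation'\])/R=Rot.from_quat(c['rotation']).as_matrix()/; 2a from scipy.spatial.transform import Rotation as Rot" h.py; python3 -c "
from h import *
c=load('top0');print(px(c,320,240),px(c,320,240,0))
K=c['camera_matrix']"
```

```text
[ 0.64807713 -0.09045335  0.00114935] [ 0.64834224 -0.09042034  0.        ]
```

View pics/top0.png

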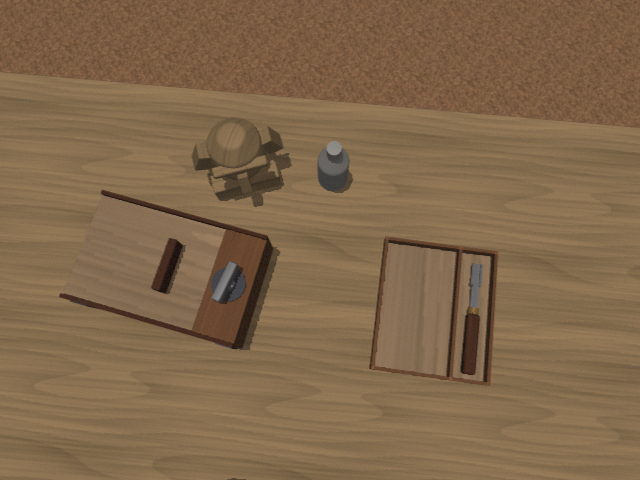

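View pics/side0.png

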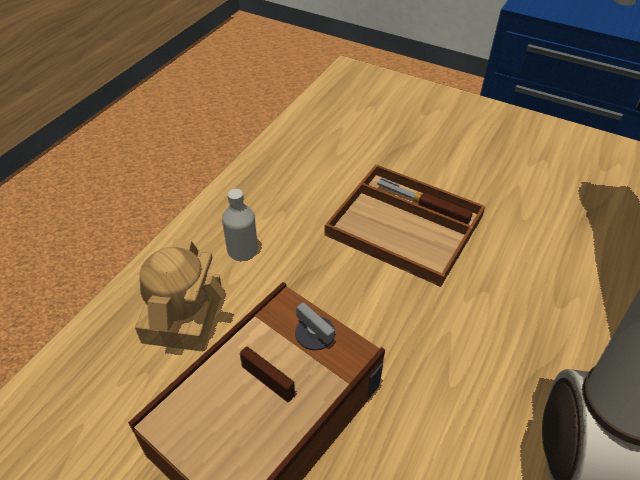

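```bash
python3 - <<'E'
from h import *
c=load('top0');I=c['pixels']
cv2.imwrite('pics/c1.png',cv2.resize(I[180:360,50:290],None,fx=3.3,fy=3.3,interpolation=2))
cv2.imwrite('pics/c2.png',cv2.resize(I[230:390,365:505],None,fx=3.7,fy=3.7,interpolation=2))
E
```

```text
(no output)
```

View pics/c1.png

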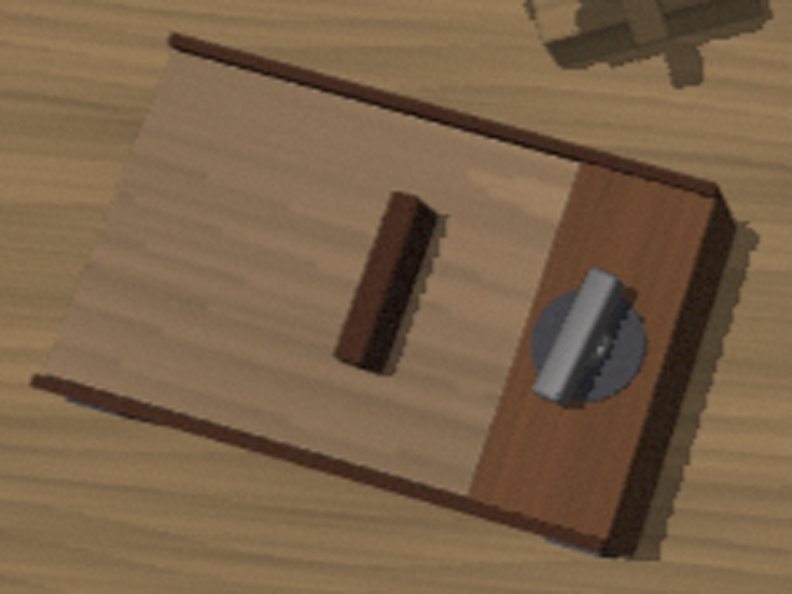

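View pics/c2.png

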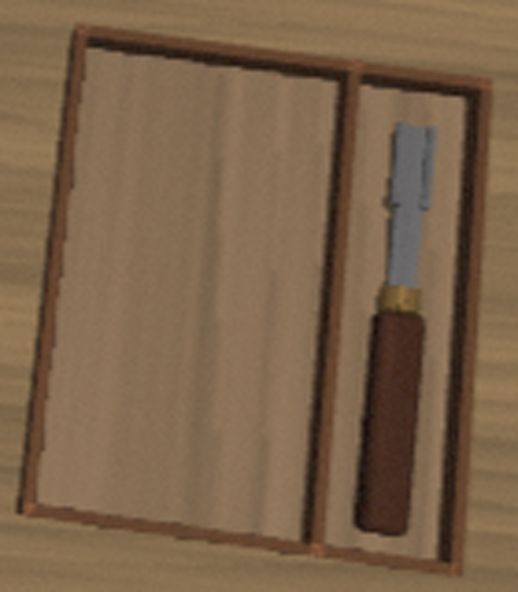

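```bash
python3 - <<'E'
from h import *
c=load('top0')
def P(pts,s,o,z): return np.array([px(c,(u+.5)/s-.5+o[0],(v+.5)/s-.5+o[1],z) for u,v in pts])
def fit(L,W):
    L=np.array(L);a=L-L.mean(0);b=W[:,:2]-W[:,:2].mean(0)
    th=np.arctan2((a[:,0]*b[:,1]-a[:,1]*b[:,0]).sum(),(a*b).sum())
    R=np.array([[np.cos(th),-np.sin(th)],[np.sin(th),np.cos(th)]])
    t=W[:,:2].mean(0)-R@L.mean(0); return th,R,t,(L@R.T+t-W[:,:2])*1e3
W=P([(172,35),(718,186),(32,378),(605,552)],3.3,(50,180),.111)
th,R,t,e=fit([(.1,.155),(.1,-.155),(-.1,.155),(-.1,-.155)],W)
print('chest',np.degrees(th),t,e.round(1))
for n,p in [('knob ax',(0,-.115))]: print(n,R@p+t)
W=P([(397,192),(419,201),(335,355),(365,364)],3.3,(50,180),.146);print('pull',W.round(4),W.mean(0), R.T@(W.mean(0)[:2]-t))
d=(W[0]+W[1]-W[2]-W[3]);print(np.degrees(np.arctan2(d[1],d[0])),np.linalg.norm(d)/2)
W=P([(592,268),(619,277),(534,389),(559,400)],3.3,(50,180),.158);print('knob',W.round(4),W.mean(0), R.T@(W.mean(0)[:2]-t))
d=(W[0]+W[1]-W[2]-W[3]);print(np.degrees(np.arctan2(d[1],d[0])),np.linalg.norm(d)/2)
W=P([(78,26),(491,80),(22,513),(461,575)],3.7,(365,230),.03)
th,R,t,e=fit([(.125,.108),(.125,-.108),(-.125,.108),(-.125,-.108)],W)
print('tray',np.degrees(th),t,e.round(1)); print('bay', R@[0,.108-6e-3-.068]+t)
for p in [(170,260),(110,240),(228,275)]: print(px(c,*p))
s=read_state(); print(Rot.from_quat(s['orientation']).as_matrix())
for p in [(232,140),(334,148)]: print(px(c,*p))
E
```

```text
chest -10.548355322249568 [0.55253658 0.16922302] [[ 2.6 -0.8]
 [ 1.4 -0.7]
 [-3.3 -0.2]
 [-0.7  1.8]]
knob ax [0.53148407 0.05616643]
pull [[0.5944 0.1568 0.146 ]
 [0.5908 0.1449 0.146 ]
 [0.509  0.1739 0.146 ]
 [0.506  0.1583 0.146 ]] [0.55006121 0.15844871 0.146     ] [-0.00046113 -0.01104538]
-10.165721644151398 0.08650757510778491
knob [[0.5628 0.0501 0.158 ]
 [0.5595 0.0361 0.158 ]
 [0.5005 0.0701 0.158 ]
 [0.4963 0.0572 0.158 ]] [0.52978136 0.05336036 0.158     ] [-0.00116024 -0.11807036]
-18.084639359184163 0.06603112938143127
tray -2.378504594978884 [ 0.53192523 -0.31823446] [[ 1.3  0.8]
 [ 0.7 -0.7]
 [-1.1  0.4]
 [-1.  -0.5]]
bay [ 0.53333625 -0.28426375]
[0.55730449 0.15122745 0.14382775]
[0.58841326 0.27357846 0.10792817]
[0.541039   0.05097109 0.14639639]
[[ 9.37726840e-01  3.47373302e-01 -4.04103037e-04]
 [ 3.47373537e-01 -9.37726164e-01  1.12611448e-03]
 [ 1.22441134e-05 -1.19636247e-03 -9.99999284e-01]]
[0.77458564 0.07411243 0.15804276]
[ 0.77938841 -0.10318974  0.15183519]
```

>>> drive_tool --rows '[[[0,0,-4,0.02,0.037,0,1],[0,0,-8,0.04,0.075,0,1],[0,0,-12,0.06,0.112,0,1],[0,0,-16,0.08,0.15,0,1],[0,0,-20,0.1,0.187,0,1],[0,0,-24,0.12,0.225,0,1],[0,0,-28,0.14,0.262,0,1],[0,0,-30.9,0.16,0.3,0,1],[0,0,-30.9,0.18,0.337,0,1],[0,0,-30.9,0.2,0.375,0,1],[0,0,-30.9,0.22,0.412,0,1],[0,0,-30.9,0.24,0.45,0,1],[0,0,-30.9,0.26,0.487,0,1],[0,0,-30.9,0.28,0.525,0,1],[0,0,-30.9,0.3,0.562,0,1],[0,0,-30.9,0.32,0.6,0,1],[0,0,-30.9,0.34,0.637,0,1],[0,0,-30.9,0.359,0.674,0,1],[0,0,-30.9,0.359,0.674,-0.02,1],[0,0,-30.9,0.359,0.674,-0.044,1]]]' --squeeze 40

```text
clock: 1.77
tcp_pos: [0.4967, -0.065, 0.3932]
orientation: [0.998, -0.068, 0.001, -0.014]
ft_force: [-0.1, 0.5, -0.0]
grip_width: 0.0852
```

```bash
python3 - <<'E'
from h import *
s=read_state();print(s['clock'],s['tcp_pos'],s['ft_force'],Rot.from_quat(s['orientation']).as_matrix()[:,1]);c=snap('wrist','w1');print(c['origin'],Rot.from_quat(c['rotation']).as_matrix())
E
```

```text
1.7667 [ 0.4966616  -0.06504018  0.39319569] [-0.11313615  0.528454   -0.01118867] [-0.13501703 -0.99044766 -0.02799697]
[ 0.57338044 -0.07450469  0.36237777] [[-0.1344534  -0.9472085  -0.29106415]
 [-0.99053824  0.12032114  0.06600619]
 [-0.02750046  0.29718492 -0.95442383]]
```

View pics/w1.png

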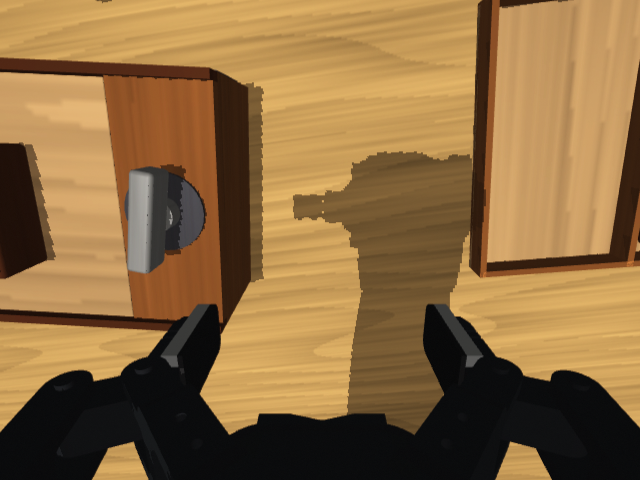

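```bash
cat >> h.py <<'E'
def to(x,y,z,yaw):
    s=read_state(); R=Rot.from_quat(s['orientation'])
    T=Rot.from_euler('z',yaw,degrees=True)*Rot.from_euler('x',180,degrees=True)
    print('clk',round(s['clock'],2),'turn',np.degrees((T*R.inv()).as_rotvec()).round(2),'shift',(np.array([x,y,z])-s['tcp_pos']).round(4),'F',s['ft_force'].round(1),'w',round(s['grip_width'],4))
E
python3 -c "
from h import *
to(.550,.158,.36,-10.5)"
```

```text
clk 1.82 turn [-1.6   0.15 -2.75] shift [ 0.0529  0.2229 -0.031 ] F [-0.4  0.2 -1.9] w 0.0853
```

>>> drive_tool --rows '[[[-1.6,0.15,-2.75,0.009,0.037,0,1],[-1.6,0.15,-2.75,0.018,0.075,0,1],[-1.6,0.15,-2.75,0.027,0.112,-0.01,1],[-1.6,0.15,-2.75,0.036,0.15,-0.02,1],[-1.6,0.15,-2.75,0.045,0.187,-0.03,1],[-1.6,0.15,-2.75,0.053,0.223,-0.031,1],[-1.6,0.15,-2.75,0.053,0.223,-0.031,1],[-1.6,0.15,-2.75,0.053,0.223,-0.031,1],[-1.6,0.15,-2.75,0.053,0.223,-0.031,1]]]'

```text
clock: 2.57
tcp_pos: [0.5165, -0.0646, 0.3674]
orientation: [0.998, -0.065, 0.0, -0.014]
ft_force: [-0.3, 0.7, 0.4]
grip_width: 0.0854
```

```bash
python3 - <<'E'
from h import *
to(.550,.158,.287,-10.5)
snap('wrist','w2');to(.550,.158,.287,-10.5)
E
```

```text
clk 2.57 turn [-1.57  0.19 -3.09] shift [ 0.0335  0.2226 -0.0804] F [-0.3  0.7  0.4] w 0.0854
clk 2.62 turn [-1.57  0.18 -3.09] shift [ 0.0334  0.2226 -0.0801] F [-0.7 -0.5 -0. ] w 0.0854
```

View pics/w2.png

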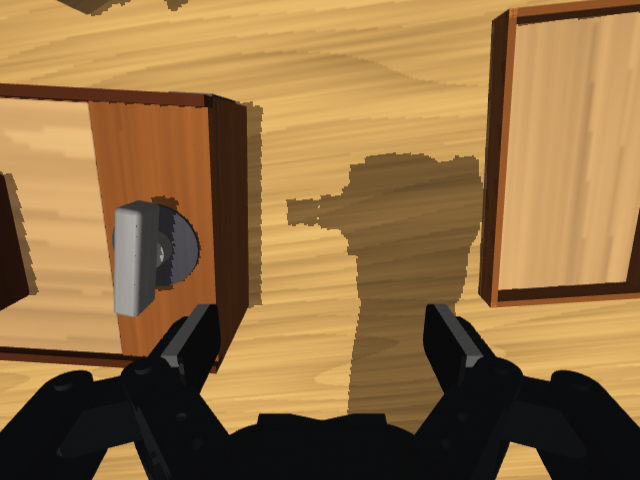

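```bash
python3 -c "
from h import *
print(read_state()['qpos'].round(3))"
```

```text
[-0.13   0.006  0.019  1.585  0.028  3.141]
```

>>> drive_tool --rows '[[[0,0,7,0.002,0.011,0,1],[0,0,14,0.004,0.022,0,1],[0,0,21,0.006,0.033,0,1],[0,0,28,0.008,0.044,0,1],[0,0,35,0.01,0.055,0,1],[0,0,42,0.012,0.066,0,1],[0,0,49,0.014,0.077,0,1],[0,0,56,0.016,0.088,0,1],[0,0,63,0.018,0.1,0,1],[0,0,70,0.02,0.111,0,1],[0,0,77,0.022,0.122,0,1],[0,0,84,0.024,0.133,0,1],[0,0,91,0.026,0.144,0,1],[0,0,98,0.028,0.155,0,1],[0,0,105,0.03,0.166,0,1],[0,0,112,0.032,0.177,0,1],[0,0,119,0.033,0.19,0,1],[0,0,126,0.033,0.2,0,1],[0,0,133,0.033,0.21,0,1],[0,0,140,0.033,0.222,0,1]]]'

```text
clock: 4.28
tcp_pos: [0.5496, 0.1578, 0.3672]
orientation: [0.399, 0.917, -0.013, -0.005]
ft_force: [1.0, -0.0, 0.5]
grip_width: 0.0853
```

```bash
python3 - <<'E'
from h import *
to(.550,.158,.36,169.5)
E
```

```text
clk 4.28 turn [ 1.44 -0.7  36.57] shift [ 0.0004  0.0002 -0.0072] F [ 1.  -0.   0.5] w 0.0853
```

>>> drive_tool --rows '[[[0.2,-0.1,6.1,0,0,0,1],[0.5,-0.2,12.2,0,0,0,1],[0.7,-0.3,18.3,0,0,0,1],[1,-0.5,24.4,0,0,0,1],[1.2,-0.6,30.5,0,0,0,1],[1.44,-0.7,36.6,0,0,-0.007,1],[1.44,-0.7,36.6,0,0,-0.007,1]]]'

```text
clock: 4.87
tcp_pos: [0.5495, 0.1578, 0.3594]
orientation: [0.089, 0.996, -0.0, -0.0]
ft_force: [0.1, -1.0, -1.2]
grip_width: 0.085
```

```bash
python3 - <<'E'
from h import *
to(.550,.158,.287,169.5)
snap('wrist','w3');snap('top','t3')
E
```

```text
clk 4.87 turn [ 0.01 -0.04 -0.31] shift [ 0.0005  0.0002 -0.0724] F [ 0.1 -1.  -1.2] w 0.085
```

View pics/w3.png

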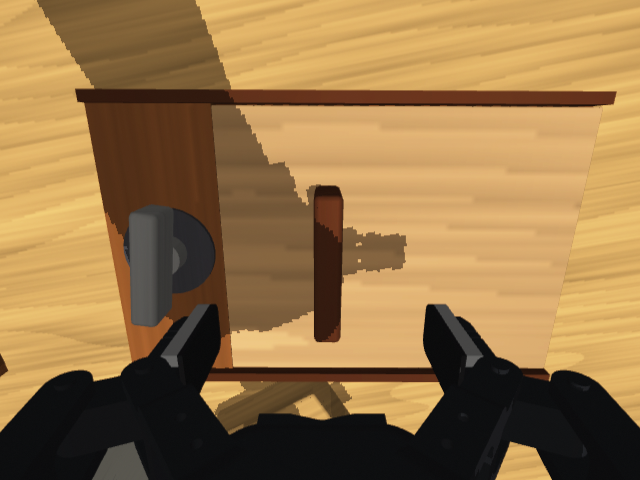

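```bash
python3 - <<'E'
from h import *
c=load('w3')
print('pull',px(c,328,188,.146),px(c,328,342,.146),px(c,328,260))
for p in [(135,208),(171,207),(131,326),(163,326)]: print(px(c,*p,.158))
a=(px(c,153,207,.158)-px(c,147,326,.158));print(np.degrees(np.arctan2(a[1],a[0])))
for p in [(77,90),(615,93),(77+0,90)]: print(px(c,*p,.111))
a=(px(c,615,93,.111)-px(c,77,90,.111));print(np.degrees(np.arctan2(a[1],a[0])),np.linalg.norm(a))
E
```

```text
pull [0.50384429 0.16950461 0.146     ] [0.59482673 0.15371683 0.146     ] [0.54331342 0.16266072 0.14571249]
[0.49487196 0.07395576 0.158     ]
[0.49752955 0.09164245 0.158     ]
[0.55782357 0.04971467 0.158     ]
[0.56093108 0.06708449 0.158     ]
158.8900033944804
[0.42870295 0.03736747 0.111     ]
[0.48467142 0.34037767 0.111     ]
[0.42870295 0.03736747 0.111     ]
79.53494868272193 0.3081357629851362
```

>>> drive_tool --rows '[[[0,0,-0.3,0,0.001,-0.02,1],[0,0,-0.3,0,0.002,-0.04,1],[0,0,-0.3,0,0.002,-0.06,1],[0,0,-0.3,0,0.002,-0.071,1],[0,0,-0.3,0,0.002,-0.071,1],[0,0,-0.3,0,0.002,-0.071,0.5],[0,0,-0.3,0,0.002,-0.071,0.2],[0,0,-0.3,0,0.002,-0.071,0],[0,0,-0.3,0,0.002,-0.071,0],[0,0,-0.3,0,0.002,-0.071,0],[0,0,-0.3,0,0.002,-0.071,0],[0,0,-0.3,0,0.002,-0.071,0]]]'

```text
clock: 5.97
tcp_pos: [0.5498, 0.1606, 0.2901]
orientation: [0.095, 0.995, 0.001, 0.001]
ft_force: [1.5, 6.5, 1.1]
grip_width: 0.0155
```

```bash
python3 - <<'E'
from h import *
to(.550,.158,.287,169.5)
E
```

```text
clk 5.97 turn [-0.14  0.07  0.41] shift [ 0.0002 -0.0026 -0.0031] F [1.5 6.5 1.1] w 0.0155
```

>>> drive_tool --rows '[[[0,0,0,0.0004,0.002,0,0],[0,0,0,0.0008,0.004,0,0],[0,0,0,0.0011,0.006,0,0],[0,0,0,0.0015,0.008,0,0],[0,0,0,0.0015,0.008,0,0]]]'

```text
clock: 6.38
tcp_pos: [0.5513, 0.1689, 0.2901]
orientation: [0.095, 0.995, 0.001, 0.0]
ft_force: [-0.1, -0.7, 0.6]
grip_width: 0.0154
```

>>> drive_tool --rows '[[[0,0,0,0.0006,0.003,0,0],[0,0,0,0.0011,0.006,0,0],[0,0,0,0.0017,0.009,0,0],[0,0,0,0.0022,0.012,0,0],[0,0,0,0.0022,0.012,0,0]]]'

```text
clock: 6.8
tcp_pos: [0.5536, 0.1816, 0.2901]
orientation: [0.095, 0.996, 0.002, 0.001]
ft_force: [-0.1, 0.5, 0.3]
grip_width: 0.0155
```

```bash
python3 - <<'E'
from h import *
snap('top','t4');c=snap('side','s4')
E
```

```text
(no output)
```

View pics/s4.png

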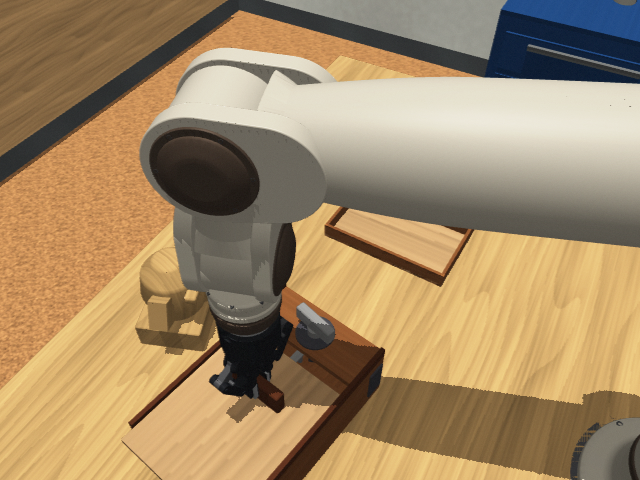

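>>> drive_tool --rows '[[[0,0,0,0.0028,0.015,0,0],[0,0,0,0.0055,0.03,0,0],[0,0,0,0.0083,0.045,0,0],[0,0,0,0.011,0.06,0,0],[0,0,0,0.0138,0.075,0,0],[0,0,0,0.0166,0.09,0,0],[0,0,0,0.0194,0.105,0,0],[0,0,0,0.0222,0.12,0,0],[0,0,0,0.025,0.135,0,0],[0,0,0,0.0277,0.15,0,0],[0,0,0,0.0305,0.165,0,0],[0,0,0,0.0325,0.1735,0,0],[0,0,0,0.0325,0.1735,0,0]]]'

```text
clock: 7.98
tcp_pos: [0.586, 0.357, 0.2901]
orientation: [0.094, 0.996, 0.002, 0.0]
ft_force: [-1.8, 1.3, 3.8]
grip_width: 0.0151
```

```bash
python3 - <<'E'
from h import *
s=read_state();print(s['ft_force'],s['qpos'].round(2))
c=snap('top','t5');snap('side','s5');snap('wrist','w5')
E
```

```text
[-1.811563    1.34875582  3.81969115] [0.55 0.4  0.34 1.5  0.   0.73]
```

View pics/t5.png

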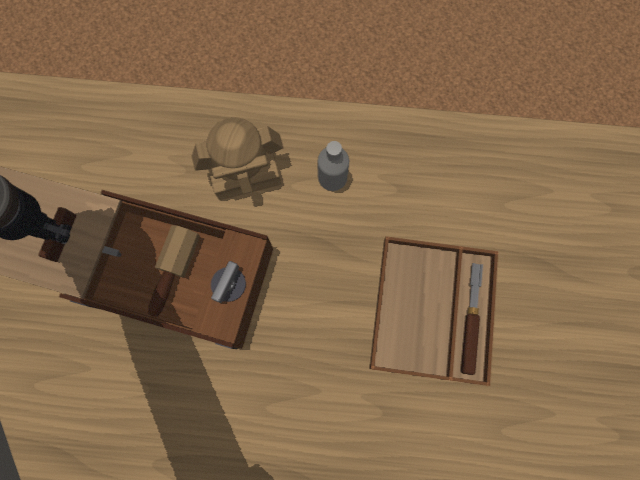

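View pics/s5.png

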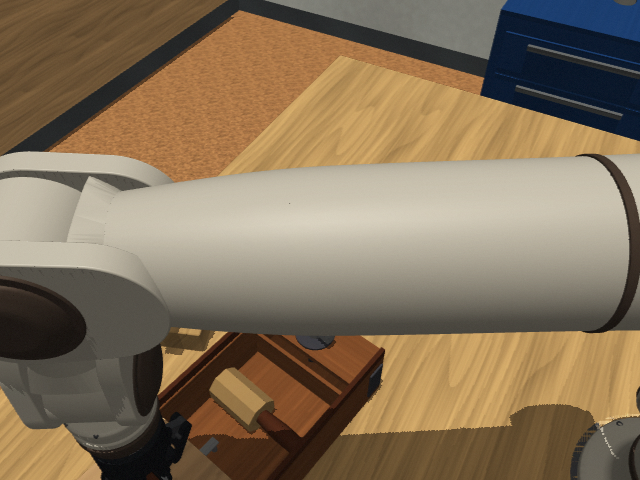

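View pics/w5.png

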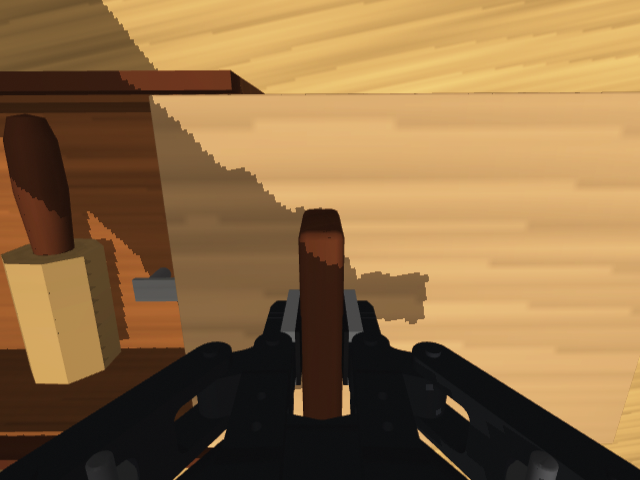

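>>> drive_tool --rows '[[[0,0,0,0,0,0,0.5],[0,0,0,0,0,0,1],[0,0,0,0,0,0,1],[0,0,0,0,0,0,1],[0,0,0,0,0,0.03,1],[0,0,0,0,0,0.07,1],[0,0,0,-0.005,-0.03,0.1,1],[0,0,0,-0.011,-0.06,0.12,1],[0,0,0,-0.018,-0.1,0.13,1],[0,0,0,-0.025,-0.14,0.13,1],[0,0,0,-0.033,-0.18,0.13,1],[0,0,0,-0.033,-0.18,0.13,1],[0,0,0,-0.033,-0.18,0.13,1]]]'

```text
clock: 9.22
tcp_pos: [0.5526, 0.1738, 0.4211]
orientation: [0.096, 0.995, 0.003, 0.001]
ft_force: [0.6, 0.4, -0.0]
grip_width: 0.0854
```

```bash
python3 - <<'E'
from h import *
to(.55,.158,.42,169.5)
c=snap('wrist','w6');c=load('t5')
cv2.imwrite('pics/c3.png',cv2.resize(c['pixels'][180:360,60:290],None,fx=3.3,fy=3.3,interpolation=2))
E
```

```text
clk 9.22 turn [-0.32  0.15  0.5 ] shift [-0.0026 -0.0158 -0.0011] F [ 0.6  0.4 -0. ] w 0.0854
```

View pics/w6.png

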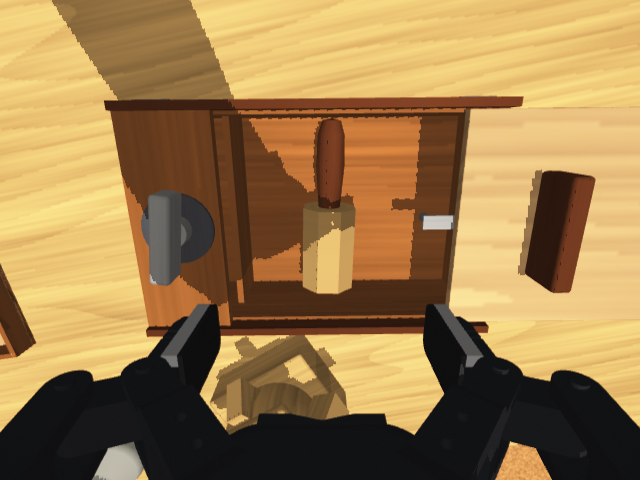

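View pics/c3.png

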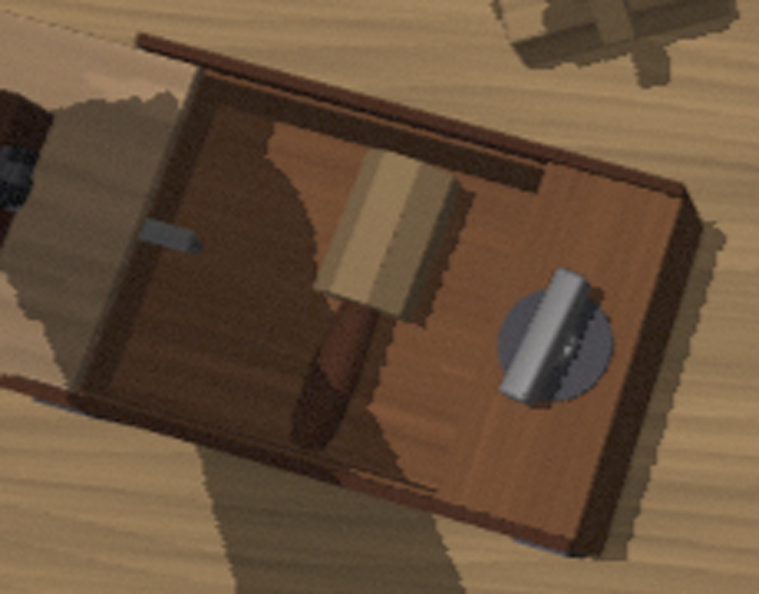

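```bash
python3 - <<'E'
from h import *
c=load('w6');cv2.imwrite('pics/c4.png',cv2.resize(c['pixels'][100:310,260:400],None,fx=2.8,fy=2.8,interpolation=2))
E
```

```text
(no output)
```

View pics/c4.png

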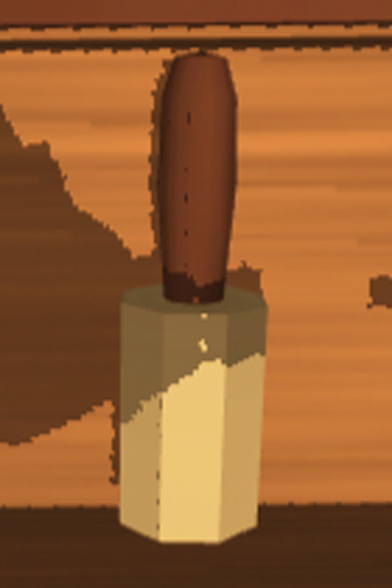

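```bash
python3 - <<'E'
from h import *
c=load('w6')
def q(u,v,z): return px(c,u/2.8+260,v/2.8+100,z)
a=(q(162,310,.064)+q(225,313,.064))/2; b=(q(160,541,.064)+q(219,543,.064))/2
print(a,b,np.linalg.norm(a-b),'yaw handle',np.degrees(np.arctan2(*(a-b)[1::-1])))
m=(a+b)/2;print('head',m)
print('width',np.linalg.norm(q(162,310,.064)-q(225,314,.064)))
print(px(c,327,260),px(c,330,160))
th=np.radians(-10.5);R=np.array([[np.cos(th),-np.sin(th)],[np.sin(th),np.cos(th)]]);t=np.array([.5525,.1692])
loc=lambda p:(R.T@(p[:2]-t)*1e3).round(1)
print('loc head',loc(m),loc(a),loc(b),'handle end',loc(q(200,55,.038)))
print('lid edge',loc(px(c,469,110,.106)),loc(px(c,449,318,.106)))
for p in [(105,101),(522,98),(488,330),(148,334)]: print('corner',loc(px(c,*p,.111)))
print('tongue',loc(px(c,422,222)),px(c,427,222))
print('deck edge',loc(px(c,211,110,.105)),loc(px(c,232,322,.105)))
c=load('t5')
def q(u,v,z): return px(c,u/3.3+60,v/3.3+180,z)
a=(q(343,297,.064)+q(383,312,.064))/2;b=(q(382,148,.064)+q(425,164,.064))/2
print('top cam',(a+b)/2,np.linalg.norm(a-b),np.degrees(np.arctan2(*(a-b)[1::-1])),loc((a+b)/2))
E
```

```text
[0.55272752 0.18349809 0.064     ] [0.63697163 0.16625995 0.064     ] 0.08598967356862952 yaw handle 168.435702603684
head [0.59484957 0.17487902 0.064     ]
width 0.02140125335656955
[0.60069936 0.17239013 0.06436952] [0.50719305 0.19318504 0.05190993]
loc head [40.6 13.3] [-2.4 14.1] [83.6 12.5] handle end [-85.2  17.1]
lid edge [-89.6 119.5] [ 88.8 122.4]
corner [ -97.7 -152.3]
corner [-97.4 155.8]
corner [ 98.6 157.1]
corner [  99.1 -151.6]
tongue [ 1.5 94.6] [0.57135484 0.26565853 0.09484594]
deck edge [-91.2 -76.6] [ 91.2 -76.2]
top cam [0.59053883 0.16920485 0.064     ] 0.08625699268400282 174.07519137765502 [37.4  6.9]
```

>>> drive_tool --rows '[[[-0.3,0.15,-0.4,0.015,0.001,0,1],[-0.3,0.15,-0.4,0.029,0.002,-0.03,1],[-0.3,0.15,-0.4,0.029,0.002,-0.06,1],[-0.3,0.15,-0.4,0.029,0.002,-0.09,1],[-0.3,0.15,-0.4,0.029,0.002,-0.12,1],[-0.3,0.15,-0.4,0.029,0.002,-0.12,1],[-0.3,0.15,-0.4,0.029,0.002,-0.12,1]]]'

```text
clock: 9.85
tcp_pos: [0.5816, 0.178, 0.2994]
orientation: [0.098, 0.995, -0.0, -0.002]
ft_force: [-0.4, -0.1, 1.8]
grip_width: 0.0856
```

```bash
python3 - <<'E'
from h import *
to(.582,.176,.195,168.6)
c=snap('wrist','w7')
E
```

```text
clk 9.85 turn [ 0.02 -0.22 -0.15] shift [ 0.0004 -0.002  -0.1044] F [-0.4 -0.1  1.8] w 0.0856
```

View pics/w7.png

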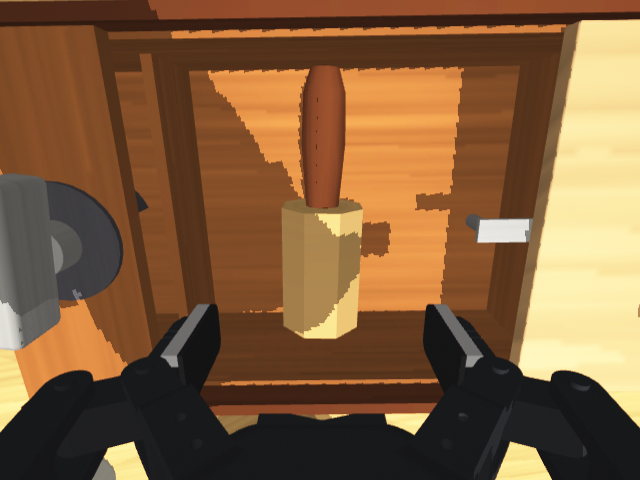

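>>> drive_tool --rows '[[[0,-0.2,-0.15,0,0,-0.025,1],[0,-0.2,-0.15,0,-0.001,-0.05,1],[0,-0.2,-0.15,0,-0.001,-0.075,1],[0,-0.2,-0.15,0,-0.001,-0.095,1],[0,-0.2,-0.15,0,-0.001,-0.103,1],[0,-0.2,-0.15,0,-0.001,-0.103,1],[0,-0.2,-0.15,0,-0.001,-0.103,0.7],[0,-0.2,-0.15,0,-0.001,-0.103,0.5],[0,-0.2,-0.15,0,-0.001,-0.103,0.4],[0,-0.2,-0.15,0,-0.001,-0.103,0.4],[0,-0.2,-0.15,0,-0.001,-0.103,0.4],[0,-0.2,-0.15,0,-0.001,-0.103,0.4]]]' --squeeze 50

```text
clock: 10.9
tcp_pos: [0.5826, 0.1771, 0.201]
orientation: [0.099, 0.995, 0.001, 0.003]
ft_force: [-0.4, -0.3, 7.4]
grip_width: 0.0511
```

```bash
python3 - <<'E'
from h import *
to(.582,.176,.195,168.6);print(read_state()['moment'])
c=snap('wrist','w8')
E
```

```text
clk 10.9 turn [-0.08  0.37  0.01] shift [-0.0006 -0.0011 -0.006 ] F [-0.4 -0.3  7.4] w 0.0511
[-0.18834782  0.16526056 -0.04632513]
```

View pics/w8.png

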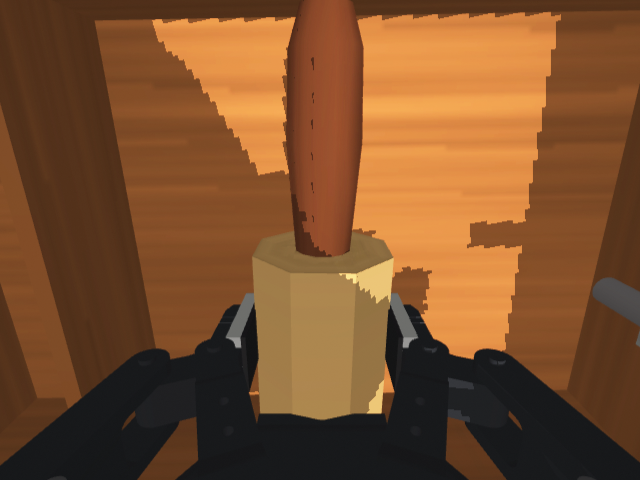

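>>> drive_tool --rows '[[[0,0,0,0,0,0.005,0.4],[0,0,0,0,0,0.01,0.4],[0,0,0,0,0,0.02,0.4],[0,0,0,0,0,0.035,0.4],[0,0,0,0,0,0.05,0.4],[0,0,0,0,0,0.05,0.4]]]'

```text
clock: 11.45
tcp_pos: [0.5833, 0.1773, 0.255]
orientation: [0.099, 0.995, 0.002, 0.005]
ft_force: [0.4, 0.4, -3.0]
grip_width: 0.0509
```

```bash
python3 - <<'E'
from h import *
to(.582,.176,.355,168.6);print(read_state()['moment'])
c=snap('wrist','w9')
for p in [(325,100),(325,200),(320,300),(322,380)]: print(px(c,*p))
E
```

```text
clk 11.45 turn [-0.16  0.63  0.01] shift [-0.0013 -0.0013  0.1   ] F [ 0.4  0.4 -3. ] w 0.0509
[-0.02602638 -0.05747508 -0.0594574 ]
[0.50216141 0.19568568 0.10424786]
[0.5335046  0.18947956 0.10424522]
[0.56410623 0.18151863 0.11696066]
[0.59500059 0.17599466 0.11839455]
```

View pics/w9.png

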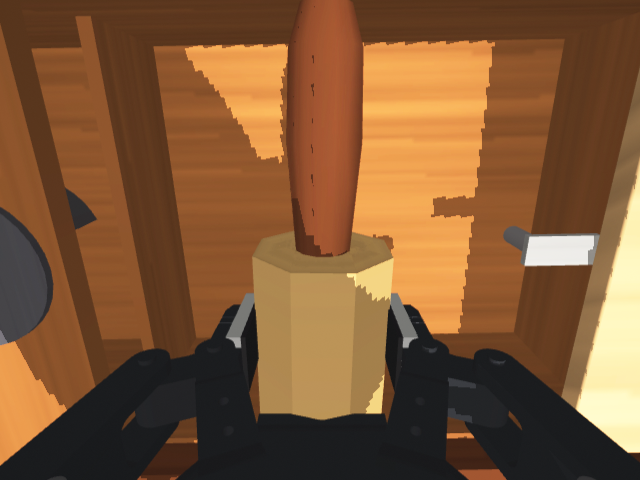

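>>> drive_tool --rows '[[[0,0,0,0,0,0.03,0.4],[0,0,0,0,0,0.06,0.4],[0,0,0,0,0,0.09,0.4],[0,0,0,0,0,0.12,0.4],[0,0,1,0,-0.02,0.13,0.4],[0,0,2,-0.002,-0.05,0.13,0.4],[0,0,3,-0.003,-0.08,0.13,0.4],[0,0,4,-0.005,-0.11,0.13,0.4],[0,0,5,-0.006,-0.14,0.13,0.4],[0,0,6,-0.007,-0.17,0.13,0.4],[0,0,7,-0.009,-0.2,0.13,0.4],[0,0,8,-0.01,-0.23,0.13,0.4],[-0.1,0.6,9,-0.012,-0.26,0.13,0.4],[-0.1,0.6,9,-0.013,-0.29,0.13,0.4],[-0.1,0.6,9,-0.015,-0.32,0.13,0.4],[-0.1,0.6,9,-0.016,-0.35,0.13,0.4],[-0.1,0.6,9,-0.018,-0.38,0.13,0.4],[-0.1,0.6,9,-0.019,-0.41,0.13,0.4],[-0.1,0.6,9,-0.02,-0.44,0.13,0.4],[-0.1,0.6,9,-0.021,-0.462,0.13,0.4]]]'

```text
clock: 13.17
tcp_pos: [0.5618, -0.2871, 0.3819]
orientation: [0.022, 1.0, 0.001, -0.001]
ft_force: [1.0, 0.3, -2.2]
grip_width: 0.051
```

```bash
python3 - <<'E'
from h import *
to(.562,-.285,.25,177.6)
E
```

```text
clk 13.17 turn [-0.09 -0.14  0.07] shift [ 0.0002  0.0021 -0.1319] F [ 1.   0.3 -2.2] w 0.051
```

>>> drive_tool --rows '[[[0,0,0,0,0.002,-0.03,0.4],[0,0,0,0,0.002,-0.06,0.4],[0,0,0,0,0.002,-0.09,0.4],[0,0,0,0,0.002,-0.12,0.4],[0,0,0,0,0.002,-0.132,0.4],[0,0,0,0,0.002,-0.132,0.4],[0,0,0,0,0.002,-0.132,0.4]]]'

```text
clock: 13.75
tcp_pos: [0.5617, -0.285, 0.25]
orientation: [0.022, 1.0, 0.001, -0.002]
ft_force: [1.3, -0.1, -3.5]
grip_width: 0.0506
```

```bash
python3 - <<'E'
from h import *
to(.562,-.285,.195,177.6)
c=snap('wrist','w10')
snap('top','t10')
E
```

```text
clk 13.75 turn [-0.11 -0.19  0.07] shift [ 0.0003  0.     -0.055 ] F [ 1.3 -0.1 -3.5] w 0.0506
```

View pics/w10.png

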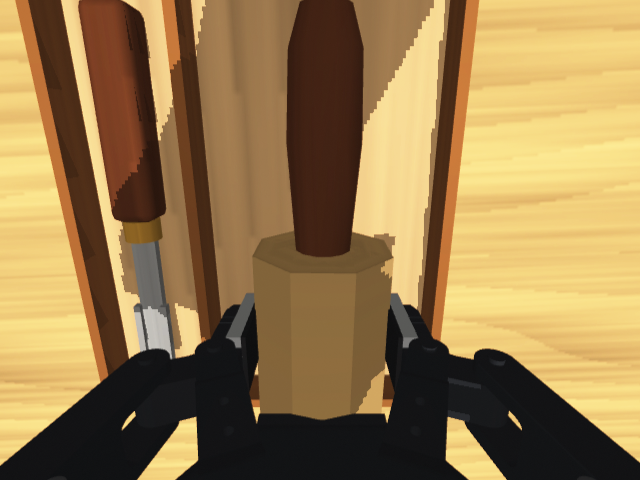

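View pics/t10.png

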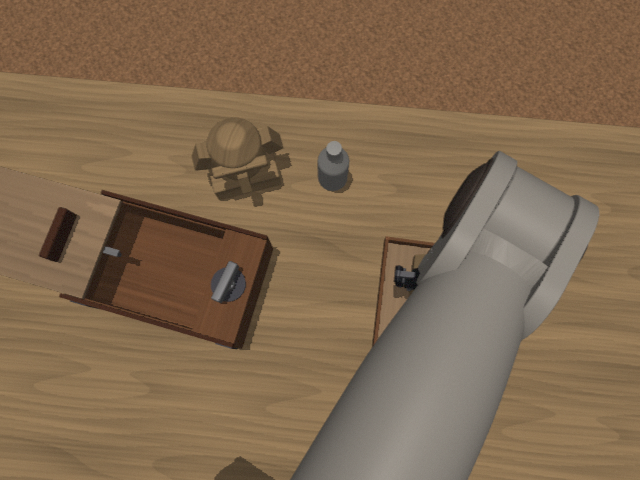

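>>> drive_tool --rows '[[[0,0,0,0,0,-0.015,0.4],[0,0,0,0,0,-0.03,0.4],[0,0,0,0,0,-0.042,0.4],[0,0,0,0,0,-0.048,0.4],[0,0,0,0,0,-0.05,0.4],[0,0,0,0,0,-0.052,0.4],[0,0,0,0,0,-0.053,0.4],[0,0,0,0,0,-0.053,0.4]]]'

```text
clock: 14.52
tcp_pos: [0.5625, -0.2854, 0.1997]
orientation: [0.022, 1.0, -0.0, 0.0]
ft_force: [0.3, -0.0, -4.3]
grip_width: 0.0514
```

>>> drive_tool --rows '[[[0,0,0,0,0,-0.001,0.4],[0,0,0,0,0,-0.002,0.4],[0,0,0,0,0,-0.003,0.4],[0,0,0,0,0,-0.003,0.4]]]'

```text
clock: 14.85
tcp_pos: [0.5625, -0.2854, 0.1966]
orientation: [0.022, 1.0, -0.0, 0.0]
ft_force: [0.3, 0.0, -2.8]
grip_width: 0.051
```

>>> drive_tool --rows '[[[0,0,0,0,0,-0.001,0.4],[0,0,0,0,0,-0.002,0.4],[0,0,0,0,0,-0.002,0.4]]]'

```text
clock: 15.1
tcp_pos: [0.5624, -0.2854, 0.1951]
orientation: [0.022, 1.0, -0.0, 0.001]
ft_force: [-2.4, 1.8, 0.6]
grip_width: 0.0509
```

>>> drive_tool --rows '[[[0,0,0,0,0,-0.001,0.4],[0,0,0,0,0,-0.001,0.4]]]'

```text
clock: 15.27
tcp_pos: [0.5623, -0.2853, 0.1951]
orientation: [0.022, 1.0, -0.0, 0.001]
ft_force: [-4.4, 1.1, 6.6]
grip_width: 0.0509
```

Resting on the floor. Release gently and retreat.

>>> drive_tool --rows '[[[0,0,0,0,0,0,0.55],[0,0,0,0,0,0,0.65],[0,0,0,0,0,0,0.8],[0,0,0,0,0,0,1],[0,0,0,0,0,0,1],[0,0,0,0,0,0,1],[0,0,0,0,0,0.02,1],[0,0,0,0,0,0.05,1],[0,0,0,0,0,0.09,1],[0,0,0,0,0,0.13,1],[0,0,0,0,0,0.17,1],[0,0,0,0,0,0.2,1],[0,0,0,-0.03,0.04,0.2,1],[0,0,0,-0.06,0.08,0.2,1],[0,0,0,-0.08,0.12,0.2,1],[0,0,0,-0.1,0.16,0.2,1],[0,0,0,-0.12,0.2,0.2,1],[0,0,0,-0.14,0.24,0.2,1],[0,0,0,-0.14,0.24,0.2,1]]]'

```text
clock: 16.85
tcp_pos: [0.4205, -0.0433, 0.3954]
orientation: [0.021, 1.0, -0.0, 0.001]
ft_force: [1.1, 0.7, 0.5]
grip_width: 0.0852
```

```bash
python3 - <<'E'
from h import *
s=read_state();print(s['clock'],s['tcp_pos'],s['ft_force'],s['grip_width'])
c=snap('top','t11');snap('side','s11')
for p in [(417,265),(410,340)]: print(px(c,*p))
E
```

```text
16.85 [ 0.42045034 -0.0433215   0.3954023 ] [1.11587432 0.66257036 0.4853524 ] 0.08519060870703403
[ 0.605636   -0.27500445  0.05430214]
[ 0.42521217 -0.11820169  0.96737144]
```

View pics/t11.png

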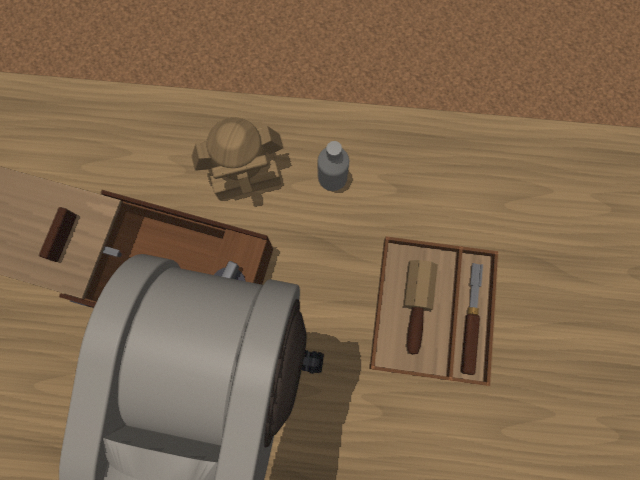

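View pics/s11.png

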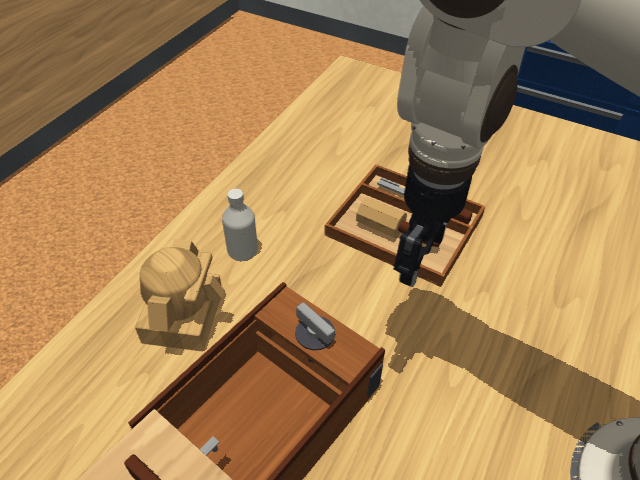

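```bash
python3 -c "
from workcell import *
print(job_done())"
```

```text
the job is handed in; nothing more can be done
None
```

The mallet is lying flat in the middle of the wide bay, and the job is handed in at about 17 s. No verdict was reported.

- **Lid:** I tried it and it slid freely, so it wasn't locked. I opened it to about 0.20 m and left the knob alone.
- **Mallet:** I gripped the head across its flats near the centre of mass and lifted it out. I lowered it until the force reading showed it on the bay floor, at about 7 N, then let go.

**Last checks:** The final top and side pictures show the mallet inside the bay walls along the tray's x, handle towards the robot. The gouge, glue bottle and carving look unmoved. The arm is clear with the gripper open and the force near zero.

**Disagreements:**
- **Mallet direction:** it lay along the chest's x with the handle towards −x, not along y with the handle to +y as the task said. I went by what the pictures showed.
- **Camera estimates:** the top and wrist cameras differed by up to about 3 mm on the lid pull, and by 7 mm and 6° on the mallet head. I went mainly by the wrist camera for the mallet.
- **First approach:** it stalled at the last joint's limit, so I turned the gripper half round before carrying on.

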